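# Tuck the glue guard under a mended book cover and hold the cover shut

## Robot

A 7-joint arm with a two-finger parallel gripper is mounted at the origin on the work surface. World frame = base frame: x ahead of the robot, y to its left, z up, the work surface at z = 0. Lengths are in mm, angles in rad, forces in N, time in s.
With the tool pointing down it reaches from about 425 to 800 mm from the base axis. Payload 8.3 kg.
Tool frame: the origin (TCP) lies midway between the tips of the shut fingers; the grasp point (between the pads) lies 19 mm behind it; z points along the fingers, y is the line along which they close (so a half turn about z gives the same grasp; the last joint's range is limited). The gripper opens to 85 mm and grips with 20 to 120 N. Pads are 22 mm wide; open, the fingers measure 114 mm over their backs; the gripper's body (76 mm by 85 mm) begins 54 mm behind the grasp point. The pads swing forward as they close: fully open they stand 13 mm farther back than shut.
Start: joints at [-1.194, 0.383, 0.016, 1.37, -0.006, 1.388, -0.046], TCP at [266.047, 565.528, 231.279] pointing down, gripper open.
Joint ranges: [-2.95, 2.95], [-0.25, 2.06], [-1.52, 1.56], [0.18, 2.33], [-1.44, 4.58], [0.02, 2.06], [-3.01, 3.01]. Speed limits (rad/s): [2.39, 2.39, 3.01, 3.01, 3.14, 3.14, 3.14].

## Interface

Orientations are given as a rotation vector (axis times angle).
In Python, from bench import arm gives the robot as it stands.
- The arm moves only by the tool carry_out, never from a script. Its argument "commands" is text: rows parted by semicolons, each of 6 numbers parted by spaces: the shift along the tool's x, y, z as a fraction of full scale, then the turn, a rotation vector about the tool's x, y, z as a fraction of full scale. A call has exactly 5 rows; each row shifts and turns the commanded pose from where the row before left it, along the tool's axes as they then stand; what a row does not reach is not made up. Full scale, the value 1, is 0.4 m for a shift and 5 degrees for a turn. A row lasts 1/12 s, in which the tool goes at most 41.7 mm and 7.16 degrees, less where a joint would pass 70% of its speed; a pose out of reach is approached as far as the arm can. A call with a number of a shift or a turn outside -1 to 1 is refused whole. A call with a gripper value outside its range is refused whole. "grip" is the opening, from 0 (shut) to 1 (fully open), set as the call begins (left out, the last holds). The fingers move at their own pace and stop on an object; "grip_force" is the grip in N (left out, the last holds). Time passes only in rows, so rows that do not move let the fingers close, or fill a call up. It gives the time, the measured TCP pose, the force, the opening and the grip force at its end, in the units of the state.
- arm.sense(): the state, without advancing time (a new reading comes with each control period).
- arm.camera(name): name is "scene" or "top" or "wrist"; returns a dict with "color" (480x640x3 uint8, red, green, blue), "depth" (480x640 float32, mm along the optical axis (not along the pixel's ray), 0 where there is no reading), "fx", "fy", "cx", "cy" (pixels), "rvec" (rotation vector, rad) and "tvec" (3), from world to camera coordinates, as OpenCV has them; the wrist camera has in their place "hand_eye" (4x4, takes a point from camera to tool coordinates, whose origin is the TCP and whose axes are the flange's). Camera axes: x right, y down, z forward; pixel columns grow to the right and rows downward; lengths in mm; the calibration is good to about 2 mm. A picture is of the moment at which its call begins: read the wrist's pose just before it.
- arm.job_done(): hands the job in; it is judged then, once.
The state is a dict: "time_s": time; "q": joint angles; "joint_vel": joint speeds; "effort": joint torques, N m; "tool_pos": TCP position; "tool_rot": TCP orientation; "force": force on the tool from outside, world axes, zero at the start; "ft_torque": the same for the moment, N m; "grip_width": finger opening in mm; "grasp_force": force on a finger pad.
Only numpy, scipy, OpenCV 4.12 (cv2) and the standard library are available. Lean on these libraries where they do the work, as an engineer would, in place of code of your own. Each camera call takes 0.05 s, during which the arm holds its last target. There are 200 camera calls.

## Task

The front hinge of the book whose cover stands ajar has just been re-glued. Slide the thin edge of the glue guard (the metal sheet with a wooden grip along its back) in under the cover, square and centred, right up to the hinge, without raising the cover any further or shoving the book along. Then, with the guard left in there, press the cover down flat onto it and finish while still holding it firmly shut; leave everything else on the table where it is.

Things in the scene. Friction and masses are not known exactly. Their poses are not given: they have to be found in the camera images.
- book: hardback book lying on the table front cover up, loose, about 0.7 kg, 140 mm from fore edge to spine (its x axis points from the fore edge to the spine), 200 mm along the spine (its y axis). Origin: centre of its underside. The paper block's flat top lies 33 mm above the table; the spine and hinge ridge just behind the hinge line stand 37 to 38 mm high and stop the guard
- book_hinge (a point): point on the book's hinge line, midway along the spine, at the level of the top of the paper block (33 mm up); 58 mm from the book's centre. Axes as the book: x towards the spine, y along the hinge
- book_fore_edge (a point): middle of the top fore edge of the paper block (33 mm up), 122 mm from the hinge line; the open side where the guard goes in. The cover reaches 6 mm beyond it
- cover (a joint): front cover's angle (rad), hinged at the spine: 0 = flat on a guard tucked under it (2.5 mm above the paper), positive = raised. Starts ajar at 0.13 to 0.19 (free edge 19 to 27 mm above the paper) and springs back when let go; 3 to 5 N at 100 mm from the hinge keep it shut, where it is hard to the touch. Board 3 mm thick, 128 mm from hinge to free edge, 200 mm along the hinge
- cover_edge (a point): middle of the cover's free edge, on its upper face, 128 mm from the hinge line
- guard: glue guard, loose, about 0.2 kg: flat aluminium sheet 175 mm (its x) by 150 mm (its y), 2.5 mm thick, with a beech grip bar standing on its upper side along the back edge. Lies flat on the table at the start. Origin: centre of the underside of the sheet; x points from the grip to the thin edge
- guard_grip (a point): centre of the guard's grip bar, 15.5 mm above the sheet's underside; the bar is 14 mm thick (along the guard's x), 120 mm long (y), 26 mm high, its top 28.5 mm above the sheet's underside. 80.5 mm behind the guard's centre and 168 mm behind the thin edge
- guard_edge (a point): middle of the guard's thin leading edge, on the underside
- tape_wide: big roll of brown tape lying flat, 96 mm across, 46 mm high; leave it alone
- tape_narrow: narrow roll of brown tape lying flat, 90 mm across, 22 mm high; leave it alone
- glue: white glue bottle, 56 mm across, 150 mm high; leave it alone
- mug: white mug, 80 mm across, 95 mm high; leave it alone
- bone_folder: flat bone folder, 140 by 22 mm, 6 mm thick; leave it alone
- carton: small taped cardboard carton, 110 by 90 mm, 100 mm high; leave it alone
Things that resemble listed ones, but are neither listed nor needed, are in the scene too. What is shaped like the book but blue or turquoise is not meant.

How it is judged:
By the outcome, as a careful person would: the job done as asked, in the order asked, and still so for the second after the job is handed in, while the arm keeps its last pose, push and grip.
It also fails if it takes over 72 s, if anything falls off the work surface, if the arm or the gripper's body presses on something with over 40 N, if the wrist force passes 120 N, or if a joint passes its speed limit or range.

## Working session

There is one attempt and no reset: what is moved stays moved. The work goes in short steps, Python scripts to look and compute and a tool call to move; the robot and the scene stay as the last step left them, time stands still between calls to the robot, and variables do not carry over. Pictures are saved under pics/ and viewed, at most 10 in all, crops included, and the job is handed in when it is done.

Besides the shell and the picture viewer there is one more tool, called after "Call:" as a command line: name --argument value ..., lists and objects as JSON in quotes. carry_out: Moves the arm, as the interface text tells. Its arguments: {"type":"object","properties":{"commands":{"type":"string"},"grip":{"type":"number"},"grip_force":{"type":"number"}},"required":["commands"]}

```bash
mkdir -p pics
cat > h.py <<'E'
import numpy as np,cv2,pickle
from bench import arm
from scipy.spatial.transform import Rotation as R
def cap(n,tag):
    s=arm.sense(); c=arm.camera(n); c['s']=s
    pickle.dump(c,open(f'pics/{tag}.pkl','wb')); cv2.imwrite(f'pics/{tag}.png',c['color'][:,:,::-1]); return c
def ld(tag): return pickle.load(open(f'pics/{tag}.pkl','rb'))
def T(c):
    M=np.eye(4)
    if 'hand_eye' in c:
        M[:3,:3]=R.from_rotvec(c['s']['tool_rot']).as_matrix(); M[:3,3]=c['s']['tool_pos']; return M@np.array(c['hand_eye'])
    M[:3,:3]=R.from_rotvec(np.ravel(c['rvec'])).as_matrix(); M[:3,3]=np.ravel(c['tvec']); return np.linalg.inv(M)
def cloud(c):
    v,u=np.mgrid[:480,:640]; d=c['depth']
    P=np.stack([(u-c['cx'])/c['fx']*d,(v-c['cy'])/c['fy']*d,d],-1); M=T(c)
    return P@M[:3,:3].T+M[:3,3]
def onz(c,u,v,z):
    M=T(c); r=M[:3,:3]@np.array([(u-c['cx'])/c['fx'],(v-c['cy'])/c['fy'],1]); o=M[:3,3]
    return o+r*(z-o[2])/r[2]
E
python3 - <<'E'
from h import *
for n in('scene','top','wrist'):
    c=cap(n,n+'0')
    M=T(c);print(n,M[:3,3].round(),M[:3,2].round(2),c['fx'])
print(arm.sense())
a=cv2.imread('pics/top0.png');b=cv2.imread('pics/scene0.png')
E
```

```text
scene [1618. -702.  926.] [-0.73  0.42 -0.54] 529.7169015341847
top [ 247.  -39. 1257.] [ 0.2   0.   -0.98] 521.2577410719271
wrist [201. 596. 373.] [ 0.26 -0.12 -0.96] 373.3971854951009
{'time_s': 0.15, 'q': array([-1.19389112,  0.38406606,  0.01634413,  1.37090345, -0.006325  ,
        1.38817584, -0.04652047]), 'joint_vel': array([ 0.00036841, -0.00073972,  0.0012297 , -0.00444827,  0.00174541,
        0.00087356,  0.00017821]), 'effort': array([ 3.69549161e-03, -6.28155470e+01,  8.46283771e-01, -3.72167051e+01,
        1.67006487e-02,  1.10571744e-02, -2.50554768e-05]), 'tool_pos': array([265.87801302, 565.20701451, 230.49940152]), 'tool_rot': array([-6.85108843e-01, -3.06561787e+00,  2.29942959e-03]), 'force': array([-0.35852279,  0.54769365,  0.45747099]), 'ft_torque': array([-0.02449964,  0.05996976,  0.02006262]), 'grasp_force': 0.0, 'grip_width': 85.4128766255886}
```

View pics/top0.png

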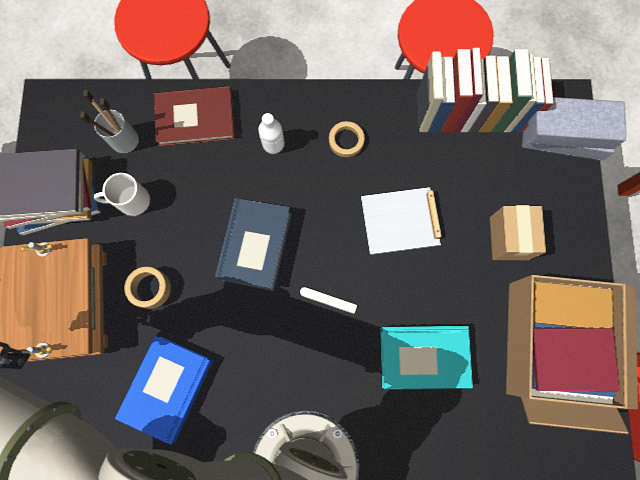

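View pics/scene0.png

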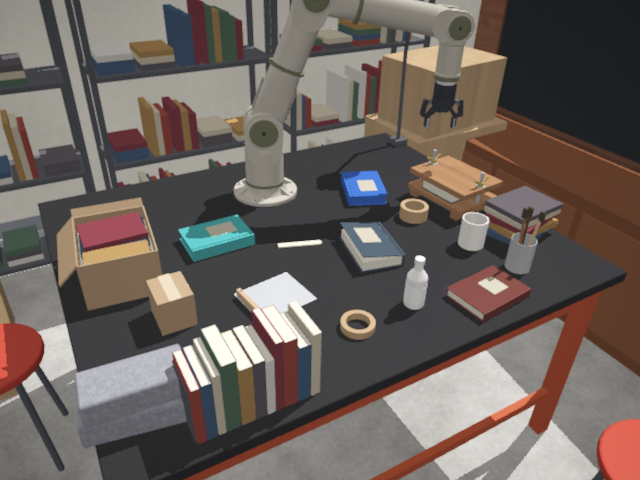

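Run:
```python
from h import *
c=ld('top0');s=ld('scene0')
a=cv2.resize(c['color'][185:300,205:450],None,fx=3.2,fy=3.2,interpolation=3)[:,:,::-1]
b=cv2.resize(s['color'][200:320,225:545],None,fx=2.45,fy=2.45,interpolation=3)[:,:,::-1]
a=cv2.copyMakeBorder(a,0,0,0,800-a.shape[1],0); b=cv2.copyMakeBorder(b,0,0,0,800-b.shape[1],0)
o=np.vstack([a,b])[:600];cv2.imwrite('pics/crop.png',o);print(a.shape)
P=cloud(c)
for u,v in[(225,270),(222,240),(240,280),(232,205),(285,210),(262,205),(250,285),(272,285),(278,245),(270,275),(160,95),(228,95),(228,130),(160,135),(190,140),(195,100),(370,200),(430,240),(434,213),(300,240)]:
    print(u,v,P[v,u].round())
```

```text
(368, 800, 3)
225 270 [444. 191.  37.]
222 240 [525. 208.   1.]
240 280 [419. 153.  47.]
232 205 [606. 181.  30.]
285 210 [589.  50.  49.]
262 205 [601. 106.  47.]
250 285 [413. 135.   2.]
272 285 [414.  82.   1.]
278 245 [501.  65.  55.]
270 275 [430.  82.  53.]
160 95 [899. 377.  28.]
228 95 [901. 203.  26.]
228 130 [805. 199.  25.]
160 135 [790. 369.  28.]
190 140 [787. 300.   3.]
195 100 [888. 288.  23.]
370 200 [ 247.  -39. 1257.]
430 240 [ 527. -306.   -3.]
434 213 [ 588. -312.   28.]
300 240 [526.  15.  -1.]
```

View pics/crop.png

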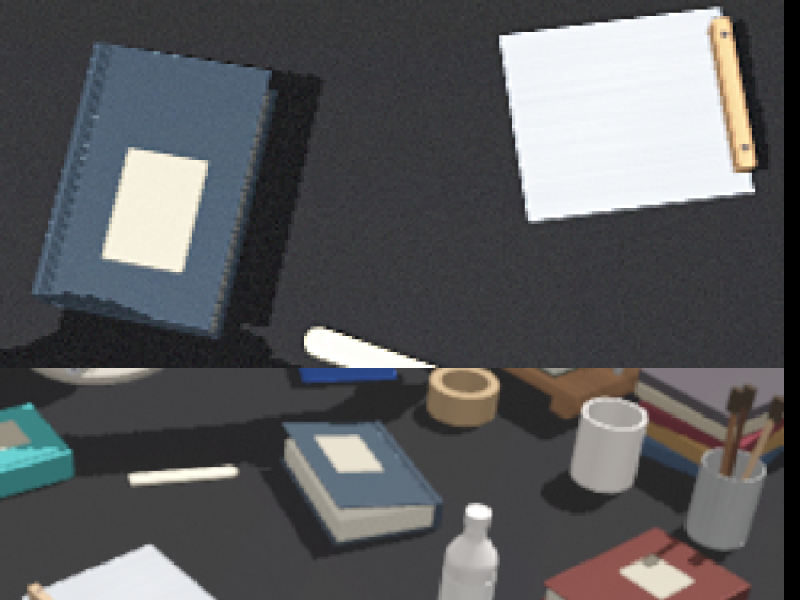

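Top view: the candidates for the ajar book are slate (255,244), brown-red (195,115), blue (165,390) and turquoise (427,357). The slate book is the one. Its free edge, on the right, is about 20 mm above its hinge on the left, while the brown one lies flat. The guard is the white sheet at (402,220) with its grip at (434,213).

```bash
cat >> h.py <<'E'
def rect(c,mask,z):
    n,l,st,_=cv2.connectedComponentsWithStats(mask.astype(np.uint8)); k=1+st[1:,4].argmax()
    v,u=np.nonzero(l==k); M=T(c)
    q=np.stack([(u-c['cx'])/c['fx'],(v-c['cy'])/c['fy'],np.ones(len(u))],-1)@M[:3,:3].T
    q=M[:3,3]+q*((z-M[2,3])/q[:,2])[:,None]
    return cv2.minAreaRect(q[:,:2].astype(np.float32)),st[k]
def goto(p,yang):  # desired TCP, world angle of tool y (tool down): remaining shift/turn
    s=arm.sense(); Rm=R.from_rotvec(s['tool_rot']).as_matrix()
    d=Rm.T@(np.array(p)-s['tool_pos']); a=np.deg2rad(yang)
    y=np.array([np.cos(a),np.sin(a),0]);z=np.array([0,0,-1]);Rt=np.stack([np.cross(y,z),y,z],1)
    r=np.rad2deg(R.from_matrix(Rm.T@Rt).as_rotvec())
    print('pos',s['tool_pos'].round(1),'t',s['time_s'],'F',s['force'].round(1),'w',round(s['grip_width'],1),'yang',np.rad2deg(np.arctan2(Rm[1,1],Rm[0,1])).round(2),'\n toolshift mm',d.round(1),'full',(d/400).round(3),'turn deg',r.round(2),'full',(r/5).round(2))
E
python3 - <<'E'
from h import *
c=ld('top0');im=c['color'].astype(int)
roi=np.zeros((480,640),bool);roi[175:265,350:450]=1
w=roi&(im.min(-1)>150)
print(rect(c,w,2.5))
g=roi&(im[...,0]>im[...,2]+40)&(im[...,0]>120)
print('bar',rect(c,g,28))
P=cloud(c)
roi=np.zeros((480,640),bool);roi[190:300,205:300]=1
m=roi&(P[...,2]>28)
print('book',rect(c,m,45))
# plane fit of the cover
Q=P[m]; A=np.c_[Q[:,:2],np.ones(len(Q))]; k=np.linalg.lstsq(A,Q[:,2],rcond=None)[0]; print(k, np.rad2deg(np.arctan2(-k[1],-k[0])))
goto([575,-300,150],97)
E
```

```text
(((577.051513671875, -234.12106323242188), (149.6698760986328, 179.4794921875), 7.734846591949463), array([ 361,  187,   80,   67, 4043], dtype=int32))
bar (((585.6143798828125, -310.0602111816406), (121.33213806152344, 18.42198371887207), 7.723964214324951), array([426, 190,  15,  49, 353], dtype=int32))
book (((512.8924560546875, 128.941650390625), (136.7775115966797, 202.89222717285156), 78.25834655761719), array([ 214,  198,   75,   90, 4670], dtype=int32))
[ -0.92340806  -1.2866135  691.29979662] 54.332833405831934
pos [265.9 565.2 230.5] t 0.15 F [-0.4  0.5  0.5] w 85.4 yang 64.8 
 toolshift mm [-648.  -651.2   81.5] full [-1.62  -1.628  0.204] turn deg [-8.00e-02 -3.00e-02 -3.22e+01] full [-0.02 -0.01 -6.44]
```

Call:
carry_out --commands "-0.05 -0.05 0 0 0 0; -0.07 -0.07 0 0 0 0; -0.07 -0.07 0 0 0 0; -0.07 -0.07 0 0 0 0; -0.07 -0.07 0 0 0 0" --grip 1

```text
time_s: 0.57
tool_pos: [329.5, 388.0, 230.9]
tool_rot: [-0.685, -3.066, 0.001]
force: [2.0, 0.2, 0.2]
grip_width: 85.4
grasp_force: 0.0
```

Call:
carry_out --commands "-0.07 -0.07 0 0 0 0; -0.07 -0.07 0 0 0 0; -0.07 -0.07 0 0 0 0; -0.07 -0.07 0 0 0 0; -0.07 -0.07 0 0 0 0"

```text
time_s: 0.98
tool_pos: [396.5, 201.6, 231.2]
tool_rot: [-0.685, -3.066, -0.0]
force: [0.5, 0.6, -0.2]
grip_width: 85.5
grasp_force: 0.0
```

Call:
carry_out --commands "-0.07 -0.07 0 0 0 0; -0.07 -0.07 0 0 0 0; -0.07 -0.07 0 0 0 0; -0.07 -0.07 0 0 0 0; -0.07 -0.07 0 0 0 0"

```text
time_s: 1.4
tool_pos: [463.5, 15.4, 231.4]
tool_rot: [0.685, 3.066, 0.001]
force: [1.9, 0.7, 0.1]
grip_width: 85.2
grasp_force: 0.0
```

Call:
carry_out --commands "-0.07 -0.07 0 0 0 0; -0.07 -0.07 0 0 0 0; -0.07 -0.07 0 0 0 0; -0.07 -0.07 0 0 0 0; -0.07 -0.07 0 0 0 0"

```text
time_s: 1.82
tool_pos: [530.8, -170.6, 231.3]
tool_rot: [0.684, 3.066, 0.0]
force: [0.4, -0.2, 0.7]
grip_width: 85.3
grasp_force: 0.0
```

Call:
carry_out --commands "-0.07 -0.07 0 0 0 -1; -0.07 -0.07 0 0 0 -1; 0 0 0 0 0 -1; 0 0 0 0 0 -1; 0 0 0 0 0 -1"

```text
time_s: 2.23
tool_pos: [560.2, -243.3, 230.2]
tool_rot: [-0.002, -3.14, 0.001]
force: [0.2, 0.1, -0.4]
grip_width: 85.3
grasp_force: 0.0
```

Run:
```python
from h import *
goto([580,-280,230],97.7)
```

```text
pos [ 560.2 -243.3  230.2] t 2.2333 F [ 0.2  0.1 -0.4] w 85.3 yang 89.93 
 toolshift mm [-19.9 -36.6   0.2] full [-0.05  -0.092  0.   ] turn deg [-0.01 -0.12 -7.77] full [-0.   -0.02 -1.55]
```

Call:
carry_out --commands "-0.02 -0.03 0 0 0 -0.8; -0.02 -0.03 0 0 0 -0.75; 0 -0.02 0 0 0 0; 0 0 0 0 0 0; 0 0 0 0 0 0"

```text
time_s: 2.65
tool_pos: [577.7, -274.1, 230.9]
tool_rot: [0.201, -3.134, -0.0]
force: [-0.3, -0.3, 0.2]
grip_width: 85.6
grasp_force: 0.0
```

Run:
```python
from h import *
c=cap('wrist','w1');M=T(c);print(M[:3,3],M[:3,:3].round(2))
im=c['color'].astype(int)
w=(im.min(-1)>140)
print(rect(c,w,2.5))
g=(im[...,0]>im[...,2]+40)&(im[...,0]>120)
print('bar',rect(c,g,28.5))
P=cloud(c);
n,l,st,_=cv2.connectedComponentsWithStats(g.astype(np.uint8));k=1+st[1:,4].argmax();Q=P[l==k];print(np.percentile(Q[:,2],[5,50,95]))
T_=Q[Q[:,2]>25];print(cv2.minAreaRect(T_[:,:2].astype(np.float32)))
goto([585.6,-310,150],97.7)
```

```text
[ 506.17119124 -283.77995308  373.37432079] [[-0.13  0.95  0.28]
 [ 0.99  0.12  0.04]
 [-0.    0.29 -0.96]]
(((578.5384521484375, -234.5218505859375), (150.2772216796875, 175.69512939453125), 7.7025370597839355), array([  274,   133,   183,   148, 24997], dtype=int32))
bar (((543.175537109375, -507.3338623046875), (127.54711151123047, 141.37030029296875), 86.49299621582031), array([    0,    42,   141,   170, 18447], dtype=int32))
[ 16.76870842  98.82487211 101.17066229]
((536.7250366210938, -398.98663330078125), (227.8972930908203, 111.12246704101562), 87.79977416992188)
pos [ 577.9 -273.3  231. ] t 2.7 F [-0.4  0.1  0.1] w 85.3 yang 97.42 
 toolshift mm [ -2.9 -37.4  81. ] full [-0.007 -0.093  0.203] turn deg [ 0.02 -0.04 -0.28] full [ 0.   -0.01 -0.06]
```

View pics/w1.png

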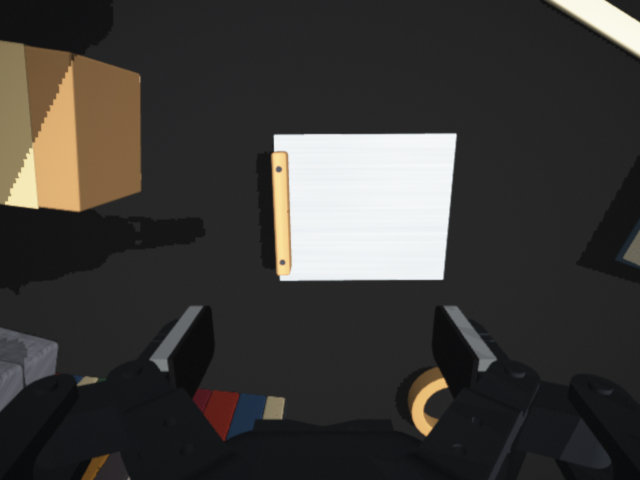

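The guard's centre is (578.5, -234.5) with its x axis at 97.7°, so the grip is at about (589, -314). In the wrist view the bar is at (281,213), and both fingers are clear of the carton.

Call:
carry_out --commands "-0.015 -0.05 0.06 0 0 -0.06; 0 -0.05 0.08 0 0 0; 0 0 0.08 0 0 0; 0 0 0.08 0 0 0; 0 0 0.08 0 0 0"

```text
time_s: 3.12
tool_pos: [589.5, -311.8, 78.1]
tool_rot: [-0.213, 3.134, 0.0]
force: [0.8, 0.9, 0.0]
grip_width: 85.2
grasp_force: 0.0
```

Call:
carry_out --commands "0 0 0.08 0 0 0; 0 0 0.03 0 0 0; 0 0 0 0 0 0; 0 0 0 0 0 0; 0 0 0 0 0 0"

```text
time_s: 3.53
tool_pos: [591.0, -313.0, 37.9]
tool_rot: [-0.215, 3.131, -0.003]
force: [0.1, -0.3, 0.8]
grip_width: 85.3
grasp_force: 0.0
```

Run:
```python
from h import *
goto([589.3,-314.3,8],97.7)
```

```text
pos [ 591.  -313.    37.9] t 3.5333 F [ 0.1 -0.3  0.8] w 85.3 yang 97.85 
 toolshift mm [ 2.  -1.  29.9] full [ 0.005 -0.002  0.075] turn deg [-0.12  0.17  0.15] full [-0.02  0.03  0.03]
```

Call:
carry_out --commands "0.005 -0.002 0.03 -0.02 0.03 0.03; 0 0 0.03 0 0 0; 0 0 0.013 0 0 0; 0 0 0 0 0 0; 0 0 0 0 0 0"

```text
time_s: 3.95
tool_pos: [587.3, -313.2, 5.4]
tool_rot: [0.211, -3.131, -0.003]
force: [-0.3, 0.0, -0.6]
grip_width: 85.0
grasp_force: 0.0
```

Call:
carry_out --commands "0 0 0 0 0 0; 0 0 0 0 0 0; 0 0 0 0 0 0; 0 0 0 0 0 0; 0 0 0 0 0 0" --grip 0 --grip_force 70

```text
time_s: 4.37
tool_pos: [587.9, -313.5, 6.3]
tool_rot: [0.211, -3.132, -0.002]
force: [-0.2, 0.3, -0.1]
grip_width: 25.3
grasp_force: 0.0
```

Call:
carry_out --commands "0 0 0 0 0 0; 0 0 0 0 0 0; 0 0 0 0 0 0; 0 0 0 0 0 0; 0 0 0 0 0 0"

```text
time_s: 4.78
tool_pos: [587.9, -313.6, 6.5]
tool_rot: [0.211, -3.132, -0.002]
force: [-0.8, 0.9, 4.7]
grip_width: 12.5
grasp_force: 70.9
```

Run:
```python
from h import *
goto([589.3,-314.3,8],97.7)
```

```text
pos [ 587.9 -313.6    6.5] t 4.7833 F [-0.8  0.9  4.7] w 12.5 yang 97.7 
 toolshift mm [-1.2 -0.9 -1.5] full [-0.003 -0.002 -0.004] turn deg [ 0.08 -0.12  0.  ] full [ 0.02 -0.02  0.  ]
```

Call:
carry_out --commands "0 0 -0.02 0 0 0; 0 0 -0.06 0 0 0; 0 0 -0.08 0 0 0; 0 0 -0.08 0 0 0; 0 0 -0.06 0 0 0"

```text
time_s: 5.2
tool_pos: [588.1, -314.0, 128.6]
tool_rot: [0.21, -3.132, -0.001]
force: [-0.1, -0.9, -2.0]
grip_width: 12.8
grasp_force: 70.1
```

Call:
carry_out --commands "0.04 0.06 -0.01 0 0 0; 0.05 0.08 0 0 0 0; 0.06 0.09 0 0 0 0; 0.06 0.09 0 0 0 0; 0.05 0.08 0 0 0 0"

```text
time_s: 5.62
tool_pos: [463.3, -169.8, 130.0]
tool_rot: [0.211, -3.13, -0.004]
force: [0.7, 0.9, -1.9]
grip_width: 12.5
grasp_force: 70.1
```

Call:
carry_out --commands "0.02 0.05 0 0 0 0.8; 0 0 0 0 0 1; 0 0 0 0 0 1; 0 0 0 0 0 1; 0 0 0 0 0 0.34"

```text
time_s: 6.03
tool_pos: [454.6, -152.4, 130.8]
tool_rot: [-0.363, -3.117, -0.002]
force: [-0.7, 0.5, -2.5]
grip_width: 12.1
grasp_force: 70.1
```

Call:
carry_out --commands "0 0 0 0 0 0; 0 0 0 0 0 0; 0 0 0 0 0 0; 0 0 0 0 0 0; 0 0 0 0 0 0"

```text
time_s: 6.45
tool_pos: [455.0, -152.7, 130.6]
tool_rot: [-0.354, -3.118, -0.001]
force: [0.4, -0.4, -3.4]
grip_width: 12.3
grasp_force: 70.1
```

Run:
```python
from h import *
goto([448,-152,130],77)
c=cap('wrist','w2')
```

```text
pos [ 455.  -152.7  130.6] t 6.45 F [ 0.4 -0.4 -3.4] w 12.3 yang 77.03 
 toolshift mm [ 7.  -0.9  0.7] full [ 0.017 -0.002  0.002] turn deg [ 0.03 -0.19  0.03] full [ 0.01 -0.04  0.01]
```

View pics/w2.png

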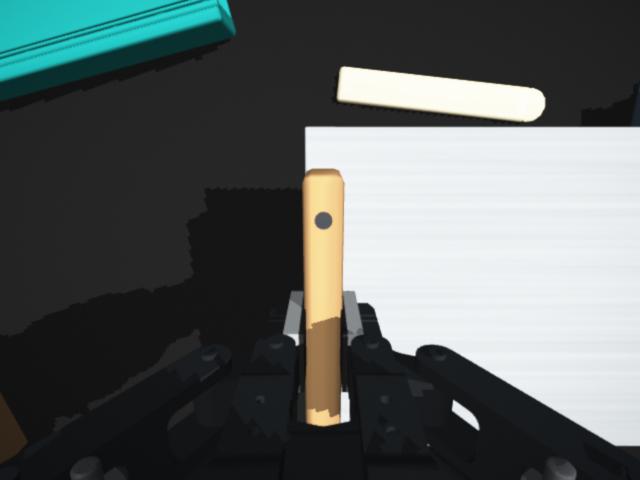

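The wrist view shows the guard squarely gripped, with the bar at (323,290), but the book is out of frame. I'll measure the book from the top camera instead.

```bash
cat > book.py <<'E'
from h import *
def book(c,show=True):
    P=cloud(c); roi=np.zeros((480,640),bool);roi[190:300,205:300]=1
    m=(roi&(P[...,2]>20)).astype(np.uint8)
    n,l,st,_=cv2.connectedComponentsWithStats(m);k=1+st[1:,4].argmax();m=l==k
    def fit(a,b):  # robust line
        L=cv2.fitLine(np.c_[a,b].astype(np.float32),cv2.DIST_HUBER,0,.01,.01).ravel(); return L
    rows=np.arange(214,272); E={}
    ru=[np.nonzero(m[r])[0].max()+.5 for r in rows]; lu=[np.nonzero(m[r])[0].min()-.5 for r in rows]
    cols=np.arange(240,272); cu=np.arange(245,284)
    bt=[np.nonzero(m[:,q])[0].max()+.5 for q in cols]; tp=[np.nonzero(m[:,q])[0].min()-.5 for q in cu]
    LR,LL,LB,LT=fit(ru,rows),fit(lu,rows),fit(cols,bt),fit(cu,tp)
    def X(A,B):
        t=np.linalg.solve(np.c_[A[:2],-B[:2]],B[2:]-A[2:]); return A[2:]+t[0]*A[:2]
    zr=np.median([P[r,int(u)-3,2] for r,u in zip(rows,ru)]);zl=np.median([P[r,int(u)+4,2] for r,u in zip(rows,lu)])
    print('z right',zr,'z left',zl)
    C={n:onz(c,*X(A,B),z)[:2] for n,A,B,z in(('RT',LR,LT,zr),('RB',LR,LB,zr),('LT',LL,LT,zl),('LB',LL,LB,zl))}
    for n in C: print(n,C[n].round(1))
    for a,b in(('RB','RT'),('LB','LT')): d=C[b]-C[a]; print(a,b,np.linalg.norm(d).round(1),np.rad2deg(np.arctan2(d[1],d[0])).round(2)+90)
    for a,b in(('RB','LB'),('RT','LT')): d=C[b]-C[a]; print(a,b,np.linalg.norm(d).round(1),np.rad2deg(np.arctan2(d[1],d[0])).round(2))
    print('mid R',((C['RT']+C['RB'])/2).round(1),'mid L',((C['LT']+C['LB'])/2).round(1))
    for r in(225,250): print([ (q,P[r,q].round().tolist()) for q in range(220,296,6)])
E
python3 - <<'E'
from book import *
c=cap('top','top1'); book(c)
o=cv2.resize(c['color'][180:310,200:460],None,fx=3.07,fy=3.07,interpolation=3)[:,:,::-1];cv2.imwrite('pics/t1.png',o)
E
```

```text
z right 53.90055302135772 z left 36.01254645944016
RT [595.7  40.6]
RB [400.5  81.4]
LT [623.8 176. ]
LB [427.2 217.4]
RB RT 199.4 78.18
LB LT 200.9 78.1
RB LB 138.6 78.86
RT LT 138.3 78.25
mid R [498.1  61. ] mid L [525.5 196.7]
[(220, [564.0, 215.0, -0.0]), (226, [563.0, 200.0, 0.0]), (232, [555.0, 178.0, 36.0]), (238, [553.0, 163.0, 40.0]), (244, [553.0, 149.0, 41.0]), (250, [553.0, 134.0, 42.0]), (256, [552.0, 119.0, 46.0]), (262, [553.0, 105.0, 43.0]), (268, [552.0, 90.0, 47.0]), (274, [550.0, 75.0, 55.0]), (280, [550.0, 61.0, 53.0]), (286, [563.0, 50.0, 2.0]), (292, [564.0, 36.0, -1.0])]
[(220, [501.0, 212.0, -3.0]), (226, [493.0, 190.0, 36.0]), (232, [493.0, 176.0, 38.0]), (238, [492.0, 161.0, 39.0]), (244, [491.0, 146.0, 45.0]), (250, [492.0, 132.0, 43.0]), (256, [490.0, 117.0, 49.0]), (262, [491.0, 103.0, 48.0]), (268, [491.0, 89.0, 48.0]), (274, [490.0, 74.0, 53.0]), (280, [501.0, 64.0, -0.0]), (286, [501.0, 50.0, -1.0]), (292, [500.0, 35.0, 1.0])]
```

View pics/t1.png

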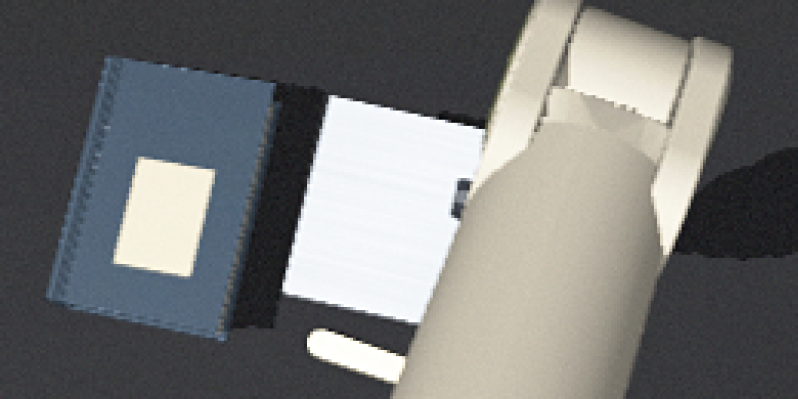

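Run:
```python
from h import *
c=ld('top1');im=c['color'].astype(int)
roi=np.zeros((480,640),bool);roi[205:290,285:345]=1
w=roi&(im.min(-1)>150)
rows=np.arange(216,270);lu=[np.nonzero(w[r])[0].min()-.5 for r in rows]
L=cv2.fitLine(np.c_[lu,rows].astype(np.float32),cv2.DIST_HUBER,0,.01,.01).ravel()
cu=np.arange(312,335);cl=np.arange(298,325)
A=cv2.fitLine(np.c_[cu,[np.nonzero(w[:,q])[0].min()-.5 for q in cu]].astype(np.float32),cv2.DIST_HUBER,0,.01,.01).ravel()
B=cv2.fitLine(np.c_[cl,[np.nonzero(w[:,q])[0].max()+.5 for q in cl]].astype(np.float32),cv2.DIST_HUBER,0,.01,.01).ravel()
X=lambda A,B:A[2:]+np.linalg.solve(np.c_[A[:2],-B[:2]],B[2:]-A[2:])[0]*A[:2]
s=c['s'];print(s['tool_pos'])
Rm=R.from_rotvec(s['tool_rot']).as_matrix();print(Rm.round(4))
for z in(117,122,127):
    p=onz(c,*X(L,A),z)[:2];q=onz(c,*X(L,B),z)[:2];m=(p+q)/2;d=p-q
    r=m-s['tool_pos'][:2]
    print(z,p.round(1),q.round(1),np.linalg.norm(d).round(1),'ang',np.rad2deg(np.arctan2(d[1],d[0]))+90,'mid',m.round(1),'in tool x,y',r@Rm[:2,0],r@Rm[:2,1])
D=c['depth'];P=cloud(c);print(P[225:260:8,305:340:8,2].round())
u=np.array([np.cos(np.deg2rad(78.2)),np.sin(np.deg2rad(78.2))]);H=np.array([523.5,185])
print('final TCP',H-168*u,'pre',H-(168+150)*u)
goto([*(H-318*u),80],78.2)
```

```text
[ 455.00357    -152.74121512  130.64562132]
[[-9.744e-01  2.246e-01 -3.100e-03]
 [ 2.246e-01  9.745e-01  1.300e-03]
 [ 3.300e-03  6.000e-04 -1.000e+00]]
117 [568.6  -4.3] [369.8  40.9] 203.9 ang 77.1883207370366 mid [469.2  18.3] in tool x,y 24.562124980261572 169.8351425314609
122 [567.2  -4.5] [369.3  40.5] 203.0 ang 77.1883207370366 mid [468.2  18. ] in tool x,y 25.454005906338477 169.37037212308323
127 [565.8  -4.6] [368.7  40.2] 202.1 ang 77.1883207370366 mid [467.3  17.8] in tool x,y 26.345886832415328 168.9056017147056
[[126. 124. 125. 126. 125.]
 [124. 124. 124. 126. 124.]
 [122. 123. 123. 124. 124.]
 [122. 124. 130. 125. 129.]
 [126. 122. 129. 125. 125.]]
final TCP [489.14466329  20.55027869] pre [ 458.47025551 -126.27982963]
pos [ 455.  -152.7  130.7] t 6.55 F [ 1.3 -0.8 -3.1] w 12.2 yang 77.02 
 toolshift mm [ 2.4 26.5 50.7] full [0.006 0.066 0.127] turn deg [ 0.04 -0.19 -1.18] full [ 0.01 -0.04 -0.24]
```

Run:
```python
from h import *
P=cloud(ld('top0'))
Q=P[300:400,370:490].reshape(-1,3);Q=Q[Q[:,2]>12]
print(Q.min(0),Q.max(0),np.percentile(Q,[1,99],axis=0))
```

```text
[ 174.54824143 -377.94020209   12.03666454] [ 314.26113569  -39.29281352 1256.50045237] [[ 176.89948677 -375.34249464   31.28234834]
 [ 313.83157761  -39.29281352 1256.50045237]]
```

Call:
carry_out --commands "0 0.02 0.02 0 0 -0.24; 0.006 0.03 0.02 0.1 -0.04 0; 0 0.016 0.02 0.2 0 0; 0 0 0 0 0 0; 0 0 0 0 0 0"

```text
time_s: 6.97
tool_pos: [457.9, -125.4, 106.0]
tool_rot: [-0.318, -3.121, 0.039]
force: [0.7, -1.1, -2.1]
grip_width: 12.5
grasp_force: 70.2
```

Call:
carry_out --commands "0 0 0.04 0 0 0; 0 0 0.05 0 0 0; 0 0 0.04 0 0 0; 0 0 0.01 0 0 0; 0 0 0 0 0 0"

```text
time_s: 7.38
tool_pos: [457.2, -128.4, 50.1]
tool_rot: [-0.323, -3.12, 0.04]
force: [0.9, -0.6, -2.4]
grip_width: 12.8
grasp_force: 70.1
```

```bash
cat >> h.py <<'E'
H=np.array([523.5,185.]);u=np.array([np.cos(np.deg2rad(78.2)),np.sin(np.deg2rad(78.2))]);v=np.array([-u[1],u[0]])
def rep():
    s=arm.sense();p=s['tool_pos'];Rm=R.from_rotvec(s['tool_rot']).as_matrix();r=p[:2]-H
    n=p+Rm@np.array([0,168.5,6.5])*1
    n=p+Rm[:,1]*168.5+Rm[:,2]*6.5
    F=s['force'];print('t',round(s['time_s'],2),'TCP',p.round(1),'along',(r@u).round(1),'lat(+toolx)',(r@v).round(2),'pitch deg',np.rad2deg(-np.arcsin(Rm[2,1])).round(2),'roll',np.rad2deg(np.arcsin(Rm[2,0])).round(2),'yaw',np.rad2deg(np.arctan2(Rm[1,1],Rm[0,1])).round(2),'noseZ under',n[2].round(1),'nose d',((H-n[:2])@u).round(1),'F u,v,z',(F[:2]@u).round(1),(F[:2]@v).round(1),F[2].round(1),'w',round(s['grip_width'],1))
E
python3 - <<'E'
from h import *
rep()
c=cap('scene','s2')
o=cv2.resize(c['color'][190:330,250:450],None,fx=4,fy=4,interpolation=3)[:,:,::-1];cv2.imwrite('pics/s2c.png',o)
E
```

```text
t 7.38 TCP [ 457.2 -128.4   50.1] along -320.3 lat(+toolx) 0.85 pitch deg 1.49 roll 0.09 yaw 78.16 noseZ under 39.2 nose d 152.1 F u,v,z -0.4 -1.0 -2.4 w 12.8
```

View pics/s2c.png

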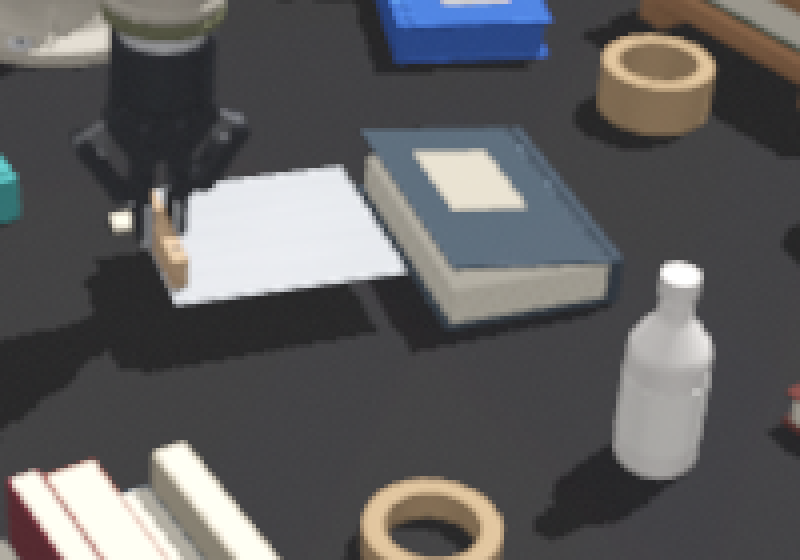

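Scene crop: the guard's leading edge, with its near corner at (405,272), is lined up between the paper top and the raised cover's corner (453,265). Sliding in.

Call:
carry_out --commands "-0.002 0.025 0 0 0 0; 0 0.025 0 0 0 0; 0 0.025 0 0 0 0; 0 0.025 0 0 0 0; 0 0 0 0 0 0"

```text
time_s: 7.85
tool_pos: [467.9, -85.4, 49.9]
tool_rot: [-0.316, -3.124, 0.038]
force: [0.3, 0.4, -1.8]
grip_width: 12.6
grasp_force: 70.2
```

Run:
```python
from h import *
rep()
c=cap('scene','s3')
o=cv2.resize(c['color'][220:290,310:410],None,fx=8,fy=8,interpolation=3)[:,:,::-1];cv2.imwrite('pics/s3c.png',o)
```

```text
t 7.85 TCP [467.9 -85.4  49.9] along -276.1 lat(+toolx) -0.85 pitch deg 1.38 roll -0.05 yaw 78.45 noseZ under 39.3 nose d 107.8 F u,v,z 0.5 -0.2 -1.8 w 12.6
```

View pics/s3c.png

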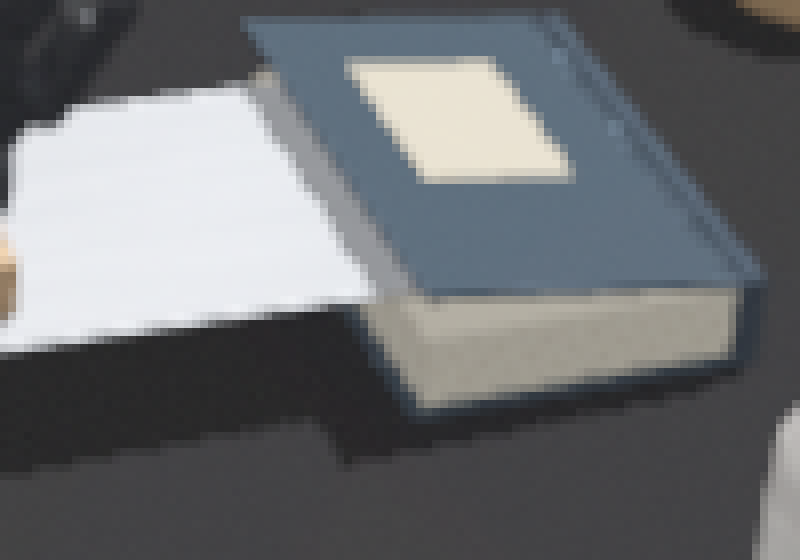

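The guard has gone in between the paper and the cover with no contact force.

Call:
carry_out --commands "0 0.025 0 0 0 0; 0 0.025 0.003 0 0 0; 0 0.025 0.003 0 0 0; 0 0.025 0.002 0 0 0; 0 0.01 0 0 0 0"

```text
time_s: 8.32
tool_pos: [476.1, -43.5, 45.0]
tool_rot: [-0.319, -3.122, 0.039]
force: [1.0, -0.4, -2.1]
grip_width: 12.8
grasp_force: 70.1
```

Run:
```python
from h import *
rep()
```

```text
t 8.32 TCP [476.1 -43.5  45. ] along -233.4 lat(+toolx) -0.34 pitch deg 1.43 roll 0.01 yaw 78.33 noseZ under 34.2 nose d 65.1 F u,v,z -0.2 -1.1 -2.1 w 12.8
```

Call:
carry_out --commands "0 0.025 0 0 0 0; 0 0.025 -0.001 0 0 0; 0 0.02 -0.001 0 0 0; 0 0.02 0 0 0 0; 0 0.01 0 0 0 0"

```text
time_s: 8.73
tool_pos: [484.4, -5.1, 45.1]
tool_rot: [-0.32, -3.123, 0.039]
force: [0.1, 0.3, -2.6]
grip_width: 12.6
grasp_force: 70.2
```

Run:
```python
from h import *
rep()
```

```text
t 8.73 TCP [484.4  -5.1  45.1] along -194.1 lat(+toolx) -0.63 pitch deg 1.44 roll -0.03 yaw 78.28 noseZ under 34.4 nose d 25.8 F u,v,z 0.3 -0.1 -2.6 w 12.6
```

Call:
carry_out --commands "0 0 0.002 0 0 0; 0 0.008 0.001 0 0 0; 0 0.008 0 0 0 0; 0 0.006 0 0 0 0; 0 0 0 0 0 0"

```text
time_s: 9.15
tool_pos: [486.0, 2.3, 43.7]
tool_rot: [-0.322, -3.123, 0.039]
force: [-0.6, 0.7, -1.8]
grip_width: 12.7
grasp_force: 70.2
```

Run:
```python
from h import *
rep()
```

```text
t 9.15 TCP [486.    2.3  43.7] along -186.5 lat(+toolx) -0.7 pitch deg 1.44 roll -0.03 yaw 78.21 noseZ under 33.0 nose d 18.2 F u,v,z 0.6 0.7 -1.8 w 12.7
```

Call:
carry_out --commands "0 0.008 0.001 0 0 0; 0 0.006 0 0 0 0; 0 0.006 0 0 0 0; 0 0.004 0 0 0 0; 0 0 0 0 0 0"

```text
time_s: 9.57
tool_pos: [488.0, 11.8, 43.1]
tool_rot: [-0.322, -3.123, 0.039]
force: [-1.1, 1.0, 0.2]
grip_width: 12.6
grasp_force: 70.4
```

Run:
```python
from h import *
rep()
```

```text
t 9.57 TCP [488.   11.8  43.1] along -176.8 lat(+toolx) -0.69 pitch deg 1.44 roll -0.03 yaw 78.23 noseZ under 32.4 nose d 8.5 F u,v,z 0.7 1.3 0.2 w 12.6
```

Call:
carry_out --commands "0 0.004 -0.0005 0 0 0; 0 0.004 0 0 0 0; 0 0.004 0 0 0 0; 0 0.002 0 0 0 0; 0 0 0 0 0 0"

```text
time_s: 9.98
tool_pos: [489.0, 17.1, 43.1]
tool_rot: [-0.322, -3.123, 0.04]
force: [-0.2, -0.7, -0.8]
grip_width: 12.8
grasp_force: 70.5
```

Run:
```python
from h import *
rep()
```

```text
t 9.98 TCP [489.   17.1  43.1] along -171.4 lat(+toolx) -0.62 pitch deg 1.45 roll -0.02 yaw 78.22 noseZ under 32.4 nose d 3.1 F u,v,z -0.7 0.0 -0.8 w 12.8
```

Call:
carry_out --commands "0 0.002 0 0 0 0; 0 0 0 0 0 0; 0 0.002 0 0 0 0; 0 0 0 0 0 0; 0 0 0 0 0 0"

```text
time_s: 10.4
tool_pos: [489.3, 18.4, 43.1]
tool_rot: [-0.322, -3.123, 0.04]
force: [-0.4, -0.7, -0.5]
grip_width: 12.6
grasp_force: 70.5
```

Run:
```python
from h import *
rep()
```

```text
t 10.4 TCP [489.3  18.4  43.1] along -170.1 lat(+toolx) -0.62 pitch deg 1.46 roll -0.02 yaw 78.21 noseZ under 32.3 nose d 1.8 F u,v,z -0.7 0.2 -0.5 w 12.6
```

Run:
```python
from h import *
a=ld('top1');b=cap('top','top2')
r=[]
for c in(a,b):
    g=cv2.cvtColor(c['color'],cv2.COLOR_RGB2GRAY).astype(np.float32); r.append(g)
for nm,sl in(('spine strip',np.s_[200:280,212:240]),('label',np.s_[228:275,235:272]),('bottle',np.s_[110:155,255:290])):
    print(nm,cv2.phaseCorrelate(r[0][sl],r[1][sl]), abs(r[0][sl]-r[1][sl]).mean())
```

```text
spine strip ((0.09832244694784187, 0.019448011582220204), 1.0548566897710165) 3.5138392
label ((-0.6136501612606402, 0.10209156722626034), 0.37523176123698554) 47.0069
bottle ((-0.06953160694440541, 0.4802728164373171), 1.0011358852739687) 3.4857142
```

Call:
carry_out --commands "0 0.002 0 0 0 0; 0 0 0 0 0 0; 0 0.002 0 0 0 0; 0 0 0 0 0 0; 0 0 0 0 0 0"

```text
time_s: 10.87
tool_pos: [489.3, 19.1, 42.9]
tool_rot: [-0.324, -3.122, 0.041]
force: [-1.4, -5.0, 0.9]
grip_width: 12.2
grasp_force: 70.7
```

Run:
```python
from h import *
rep()
```

```text
t 10.87 TCP [489.3  19.1  42.9] along -169.4 lat(+toolx) -0.49 pitch deg 1.51 roll 0.0 yaw 78.17 noseZ under 32.0 nose d 1.1 F u,v,z -5.2 0.4 0.9 w 12.2
```

The guard is against the hinge ridge (-5 N, and the book hasn't shifted). I'll back off slightly and flatten it onto the paper.

Call:
carry_out --commands "0 -0.0015 0.002 -0.06 0 0; 0 0 0.002 -0.06 0 0; 0 0 0.002 -0.06 0 0; 0 0 0.002 -0.06 0 0; 0 0 0.0015 -0.05 0 0"

```text
time_s: 11.28
tool_pos: [489.4, 19.1, 39.2]
tool_rot: [0.323, 3.125, 0.0]
force: [-3.4, -4.7, 7.3]
grip_width: 12.4
grasp_force: 71.6
```

Call:
carry_out --commands "0 0 0 0 0 0; 0 0 0 0 0 0; 0 0 0 0 0 0; 0 0 0 0 0 0; 0 0 0 0 0 0"

```text
time_s: 11.7
tool_pos: [489.4, 19.1, 39.3]
tool_rot: [0.323, 3.125, -0.001]
force: [-2.8, -4.2, 4.0]
grip_width: 12.5
grasp_force: 71.0
```

Run:
```python
from h import *
rep()
```

```text
t 11.7 TCP [489.4  19.1  39.3] along -169.4 lat(+toolx) -0.54 pitch deg 0.02 roll -0.01 yaw 78.2 noseZ under 32.7 nose d 0.9 F u,v,z -4.6 1.9 4.0 w 12.5
```

Call:
carry_out --commands "0 -0.0005 -0.001 0 0 0; 0 0 0 0 0 0; 0 0 0 0 0 0; 0 0 0 0 0 0; 0 0 0 0 0 0"

```text
time_s: 12.12
tool_pos: [489.4, 19.1, 39.5]
tool_rot: [0.322, 3.125, -0.0]
force: [-1.3, -2.9, -0.7]
grip_width: 12.6
grasp_force: 70.3
```

Call:
carry_out --commands "0 0 0 0 0 0; 0 0 0 0 0 0; 0 0 0 0 0 0; 0 0 0 0 0 0; 0 0 0 0 0 0" --grip 0.35

```text
time_s: 12.53
tool_pos: [489.7, 19.4, 39.8]
tool_rot: [0.322, 3.124, 0.0]
force: [-0.3, -0.8, -0.3]
grip_width: 30.0
grasp_force: 0.0
```

Run:
```python
from h import *
rep()
```

```text
t 12.53 TCP [489.7  19.4  39.8] along -169.0 lat(+toolx) -0.75 pitch deg -0.02 roll -0.04 yaw 78.23 noseZ under 33.3 nose d 0.5 F u,v,z -0.8 0.1 -0.3 w 30.0
```

Call:
carry_out --commands "0 0 -0.01 0 0 0; 0 0 -0.03 0 0 0; 0 0 -0.05 0 0 0; 0 0 -0.06 0 0 0; 0 0 -0.03 0 0 0"

```text
time_s: 12.95
tool_pos: [490.5, 19.0, 114.3]
tool_rot: [0.323, 3.122, 0.001]
force: [1.1, -0.6, 0.2]
grip_width: 30.1
grasp_force: 0.0
```

Call:
carry_out --commands "0 0 0 0 0 0; 0 0.04 0 0 0 0; 0 0.06 0 0 0 0; 0 0.06 0 0 0 0; 0 0.025 0 0 0 0" --grip 0 --grip_force 40

```text
time_s: 13.37
tool_pos: [504.5, 95.1, 111.2]
tool_rot: [-0.318, -3.125, -0.001]
force: [0.0, 0.4, 0.6]
grip_width: 0.1
grasp_force: 0.0
```

Call:
carry_out --commands "0 0 0 0 0 0; 0 0 0 0 0 0; 0 0 0 0 0 0; 0 0 0 0 0 0; 0 0 0 0 0 0"

```text
time_s: 13.78
tool_pos: [504.5, 90.2, 111.7]
tool_rot: [0.326, 3.124, -0.001]
force: [0.5, -0.8, 0.1]
grip_width: -0.2
grasp_force: 0.0
```

Run:
```python
from h import *
rep()
c=cap('scene','s4')
o=cv2.resize(c['color'][170:300,270:430],None,fx=4.5,fy=4.5,interpolation=3)[:,:,::-1];cv2.imwrite('pics/s4c.png',o)
```

```text
t 13.78 TCP [504.5  90.2 111.7] along -96.7 lat(+toolx) -0.79 pitch deg 0.02 roll -0.02 yaw 78.09 noseZ under 105.1 nose d -71.8 F u,v,z -0.7 -0.6 0.1 w -0.2
```

View pics/s4c.png

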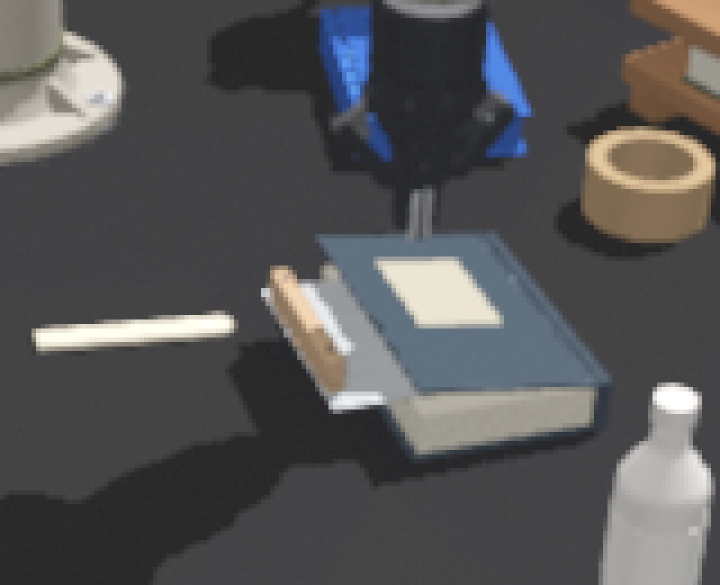

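The guard stays seated under the cover, with its grip at (308,330) in the crop. Now pressing down about 97 mm from the hinge.

Call:
carry_out --commands "0 0 0.03 0 0 0; 0 0 0.05 0 0 0; 0 0 0.04 0 0 0; 0 0 0.015 0 0 0; 0 0 0 0 0 0"

```text
time_s: 14.25
tool_pos: [503.4, 90.8, 56.3]
tool_rot: [-0.323, -3.123, 0.003]
force: [0.5, 0.3, -0.0]
grip_width: -0.1
grasp_force: 0.0
```

Call:
carry_out --commands "0 0 0.008 0 0 0; 0 0 0.008 0 0 0; 0 0 0.008 0 0 0; 0 0 0.008 0 0 0; 0 0 0 0 0 0"

```text
time_s: 14.67
tool_pos: [505.1, 91.3, 44.9]
tool_rot: [0.323, 3.123, -0.0]
force: [1.2, 0.1, 1.7]
grip_width: -0.2
grasp_force: 0.6
```

Run:
```python
from h import *
rep()
```

```text
t 14.67 TCP [505.1  91.3  44.9] along -95.5 lat(+toolx) -1.14 pitch deg -0.01 roll -0.08 yaw 78.19 noseZ under 38.4 nose d -73.0 F u,v,z 0.3 -1.2 1.7 w -0.2
```

Call:
carry_out --commands "0 0 0.005 0 0 0; 0 0 0.005 0 0 0; 0 0 0.004 0 0 0; 0 0 0 0 0 0; 0 0 0 0 0 0"

```text
time_s: 15.08
tool_pos: [504.7, 91.6, 39.2]
tool_rot: [0.323, 3.125, -0.0]
force: [1.1, -1.2, 2.8]
grip_width: -0.1
grasp_force: 1.4
```

Call:
carry_out --commands "0 0 0.002 0 0 0; 0 0 0.002 0 0 0; 0 0 0 0 0 0; 0 0 0 0 0 0; 0 0 0 0 0 0"

```text
time_s: 15.5
tool_pos: [504.7, 91.6, 38.6]
tool_rot: [0.323, 3.124, 0.001]
force: [-4.1, -2.7, 15.0]
grip_width: -0.3
grasp_force: 7.5
```

Run:
```python
from h import *
rep()
```

```text
t 15.5 TCP [504.7  91.6  38.6] along -95.3 lat(+toolx) -0.7 pitch deg -0.03 roll -0.03 yaw 78.2 noseZ under 32.2 nose d -73.2 F u,v,z -3.5 3.4 15.0 w -0.3
```

Call:
carry_out --commands "0 0 0 0 0 0; 0 0 0 0 0 0; 0 0 0 0 0 0; 0 0 0 0 0 0; 0 0 0 0 0 0"

```text
time_s: 15.92
tool_pos: [504.7, 91.6, 38.6]
tool_rot: [0.323, 3.124, 0.001]
force: [-3.1, -2.8, 16.1]
grip_width: 0.1
grasp_force: 7.5
```

Run:
```python
from h import *
rep()
c=cap('scene','s5');b=cap('top','top3')
r=[cv2.cvtColor(x['color'],cv2.COLOR_RGB2GRAY).astype(np.float32)[200:280,212:234] for x in(ld('top1'),b)]
print(cv2.phaseCorrelate(*r))
o=cv2.resize(c['color'][170:300,270:430],None,fx=4.5,fy=4.5,interpolation=3)[:,:,::-1];cv2.imwrite('pics/s5c.png',o)
```

```text
t 15.92 TCP [504.7  91.6  38.6] along -95.3 lat(+toolx) -0.69 pitch deg -0.03 roll -0.03 yaw 78.2 noseZ under 32.2 nose d -73.2 F u,v,z -3.3 2.4 16.1 w 0.1
((-3.119243992640669, -3.158343636704558), -0.05735632379849752)
```

View pics/s5c.png

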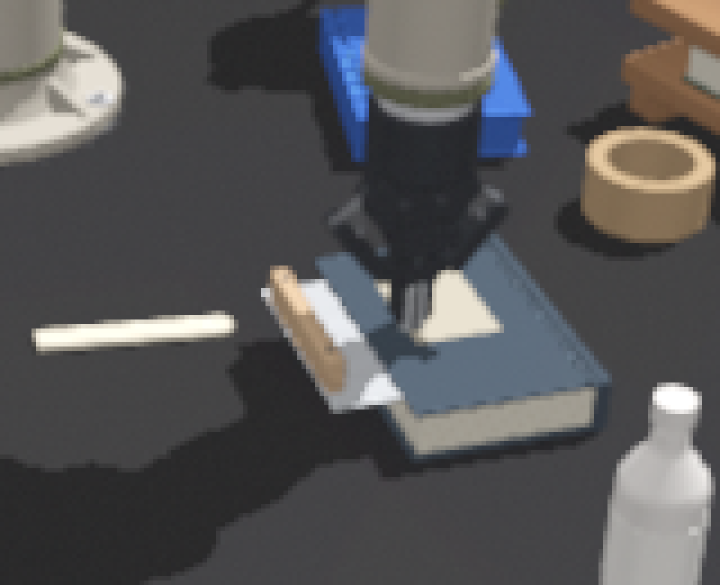

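The cover lies flat on the guard, the book's corners (605,380) and (415,455) match the previous crop, and the arm is holding about 16 N.

```bash
python3 -c "
from bench import arm
print(arm.job_done())"
```

```text
the job is handed in; nothing more can be done
None
```

The glue guard is in under the cover up to the hinge, about 1 mm off centre by the arm's pose, and the arm is holding the cover flat on it with about 16 N; the book shows no visible shift, and the job was handed in at about 16 s.

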